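# Cover the pots and put the odd lid on the tray

## Task

Put on each of the three round pots the round lid of its size (smallest lid on smallest pot, and so on), lying flat and centred so that the whole rim is covered, and leave the pots standing where they are. The square lid fits no pot: lay it flat on the bottom of the round tray, knob up, in the free space, without touching or shifting the jar and the ring cutter that stand there.

Things in the scene. Friction and masses are not known exactly. Their poses are not given: they have to be found in the camera images.
- lid_small: Smallest flat round white plastic lid, 80 mm diameter, 6 mm thick, about 60 g; belongs to the 64 mm pot. A black upright knob stands on its centre: 24 mm diameter, 34 mm tall, top 40 mm above the underside; take it by this knob. Origin: centre of the underside, z up. Lies knob up on the worktop at the start; loose.
- lid_medium: Middle flat round white plastic lid, 100 mm diameter, 6 mm thick, about 90 g; belongs to the 84 mm pot. A black upright knob stands on its centre: 24 mm diameter, 34 mm tall, top 40 mm above the underside; take it by this knob. Origin: centre of the underside, z up. Lies knob up on the worktop at the start; loose.
- lid_large: Largest flat round white plastic lid, 120 mm diameter, 6 mm thick, about 130 g; belongs to the 104 mm pot. A black upright knob stands on its centre: 24 mm diameter, 34 mm tall, top 40 mm above the underside; take it by this knob. Origin: centre of the underside, z up. Lies knob up on the worktop at the start; loose.
- lid_square: The only square lid: flat, white plastic, 80 x 80 mm, 6 mm thick, about 80 g; edges along its x and y axes. A black upright knob stands on its centre: 24 mm diameter, 34 mm tall, top 40 mm above the underside; take it by this knob. Origin: centre of the underside, z up. Lies knob up on the worktop at the start; loose.
- pot_small: Smallest open round metal pot, 64 mm outer diameter, 60 mm tall, wall 3 mm, about 220 g, empty, loose, standing upright on the worktop. Its rim is flat: the lid simply lies on it and sticks out 8 mm all round. Origin: centre of the underside, z up; rim at 60 mm.
- pot_medium: Middle open round metal pot, 84 mm outer diameter, 60 mm tall, wall 3 mm, about 320 g, empty, loose, standing upright on the worktop. Its rim is flat: the lid simply lies on it and sticks out 8 mm all round. Origin: centre of the underside, z up; rim at 60 mm.
- pot_large: Largest open round metal pot, 104 mm outer diameter, 60 mm tall, wall 3 mm, about 450 g, empty, loose, standing upright on the worktop. Its rim is flat: the lid simply lies on it and sticks out 8 mm all round. Origin: centre of the underside, z up; rim at 60 mm.
- tray: Round black tray fixed to the worktop, 260 mm over its rim, flat bottom usable to 120 mm from the centre, bottom surface 4 mm above the worktop, rim 14 mm high. Jar and cutter stand together on one half; the other half is free. Origin: centre of the underside, z up; its x axis points from the centre towards the half with the jar and cutter (any direction in the room).
- jar: Small amber glass jar with a dark metal cap, 50 mm diameter, 60 mm tall, standing on the tray; must stay. Origin: centre of its underside, z up.
- cutter: Steel ring cutter, an open ring 56 mm outer diameter, 40 mm tall, standing on the tray; must stay. Origin: centre of its underside, z up.
Mind the look-alikes: they are no part of the job. What is shaped like the lid_medium but blue or pink is not meant.

How it is judged:
By the outcome, as a careful person would: the job done as asked, in the order asked, and still so for the second after the job is handed in, with the robot touching nothing.
It also fails if it takes over 90 s, if anything falls off the work surface, if the arm or the gripper's body presses on something with over 40 N, if the wrist force passes 120 N, or if a joint passes its speed limit or range.

## Robot

A 6-joint arm with a two-finger parallel gripper is mounted at the origin on the work surface. World frame = base frame: x ahead of the robot, y to its left, z up, the work surface at z = 0. Lengths are in m, angles in rad, forces in N, time in s.
With the tool pointing down it reaches from about 0.35 to 0.775 m from the base axis. Payload 5.5 kg.
Tool frame: the origin (TCP) lies between the finger pads; the fingertips stand ahead of it and the grasp point (between the pads) lies 6 mm ahead of it (env.tip_reach is the x of the fingertips in the tool frame, in m); x points along the fingers, y is the direction in which the jaws open and shut, and the axes are right-handed (so a half turn about x gives the same grasp; the last joint's range is limited). The gripper opens to 85 mm and grips with 20 to 120 N. Pads are 22 mm wide; open, the fingers measure 114 mm over their backs; the gripper's body (76 mm by 85 mm) begins 54 mm behind the grasp point. The pads swing forward as they close: fully open they stand 13 mm farther back than shut.
Start: joints at [-1.268, 0.313, 0.046, 1.304, 0, 1.431], TCP at [0.246, -0.52, 0.256] pointing down, gripper open.
Joint ranges: [-2.76, 2.76], [-0.86, 1.69], [-1.03, 1.26], [-2.2, 2.34], [-1.47, 1.5], [-3.14, 3.14]. Speed limits (rad/s): [2.57, 2.57, 3.14, 3.14, 3.14, 3.14].

## Interface

Orientations are given as [roll, pitch, yaw] about the fixed x, y, z axes, in that order (R = Rz(yaw) Ry(pitch) Rx(roll)).
In Python, from rig import env gives the robot as it stands. The module is installed in compiled form; this text tells all that it offers.
- The arm moves only by the shell command python3 -m pendant 'ROWS'. ROWS is JSON, a list that holds one entry, the list of rows, each a list of 7 numbers: the turn, a rotation vector about the tool's x, y, z in rad, then the shift along the tool's x, y, z in cm, then the opening, from 0 (shut) to 1 (fully open). In form: [[[ax, ay, az, x, y, z, jaw], ...]]. A call has exactly 8 rows; each row is the pose to reach, as a shift and turn from the pose commanded when the call began, along the tool's axes at that moment; what a row does not reach only later rows make up. A row lasts 1/12 s, in which the tool goes at most 41.7 mm and 7.16 degrees, less where a joint would pass 70% of its speed; a pose out of reach is approached as far as the arm can. A call with a gripper value outside its range is refused whole. The fingers move at their own pace and stop on an object; the grip force is fixed at half the most. Time passes only in rows, so rows that repeat a pose let the fingers close, or fill a call up. It gives the time, the measured TCP pose, the force and the opening at its end, in the units of the state.
- env.observe(): the state, without advancing time (a new reading comes with each control period).
- env.read_camera(name): name is "scene" or "top" or "wrist"; returns (picture, depth): 400x640x3 uint8, red, green, blue; 400x640 float32, m along the optical axis (not along the pixel's ray), 0 where there is no reading.
- env.camera_info(name): a dict with "camera_matrix" (3x3 intrinsics, pixels), "D" ([k1, k2, p1, p2, k3] as OpenCV has them; the pictures are not rectified), "R" (3x3) and "t" (3): a world point X has camera coordinates R X + t; the wrist camera has in their place "tool_from_camera" (4x4, takes a point from camera to tool coordinates, whose origin is the TCP and whose axes are the tool frame's). Camera axes: x right, y down, z forward; pixel columns grow to the right and rows downward; lengths in m; the calibration is good to about 2 mm. A picture is of the moment at which its call begins: read the wrist's pose just before it. camera_info takes no time and is no camera call.
- env.sign_off(): hands the job in, once; it reports no verdict.
Trained networks look in the newest picture that a camera, given by its name, has taken for a name from the list of things; names that differ only in an ending like _2 or _b are one class to them, and where a whole thing is asked for, a point or a joint stands for the part that bears it (a point fixed in the world has none). Each returns a list of dicts, best first, with "confidence" (0 to 1); they miss things now and then, are a little off and sometimes report something else, mostly with a low value. They report only what shows in the picture. A call takes as long as a camera call. They do not tell look-alikes from the thing itself.
- env.boxes_of(camera, name): "xyz" ([x, y, z] in m, in world coordinates, good to about 4 mm: the middle of the surface that is visible of it).
- env.pinpoint(camera, name): "xyz" ([x, y, z] in m, in world coordinates, good to about 4 mm: a listed point, or the origin of a listed thing).
The state is a dict: "t": time; "q": joint angles; "qvel": joint speeds; "effort": joint torques, N m; "ee_pos": TCP position; "tcp_rot": TCP orientation; "contact_force": force on the tool from outside, world axes, zero at the start; "ft_torque": the same for the moment, N m; "finger_gap": finger opening in m.
Only numpy, scipy, OpenCV 4.12 (cv2) and the standard library are available. Lean on these libraries where they do the work, as an engineer would, in place of code of your own. Each camera call takes 0.05 s, during which the arm holds its last target.

## Working session

There is one attempt and no reset: what is moved stays moved. The work goes in short steps, Python scripts to look and compute and a shell command to move; the robot and the scene stay as the last step left them, time stands still between calls to the robot, and variables do not carry over. Pictures are saved under pics/ and viewed, and the job is handed in when it is done.

```bash
mkdir -p pics; ls
python3 - <<'E'
from rig import env
import cv2
print(env.observe()); print(env.tip_reach)
for n in ("scene","top"):
    p,d=env.read_camera(n); cv2.imwrite(f"pics/{n}0.png",p[:,:,::-1])
    print(n,env.camera_info(n))
E
```

```text
pics
{'t': 0.0, 'q': array([-1.26756947e+00,  3.14001668e-01,  4.49916281e-02,  1.30360264e+00,
       -1.03809608e-05,  1.43124312e+00]), 'qvel': array([ 0.00017913,  0.00125043, -0.00056438,  0.00045332,  0.00018656,
       -0.002003  ]), 'effort': array([ 4.99602193e-04, -4.80630720e+01,  2.98532259e+01,  1.94733805e-02,
        1.43244433e-04,  6.99563373e-06]), 'ee_pos': array([ 0.2462344 , -0.51909847,  0.25541328]), 'tcp_rot': array([-1.70463431,  1.56897995,  1.87973841]), 'contact_force': array([-0.26590956,  0.67954351,  0.33253735]), 'ft_torque': array([-0.02492198,  0.01226365, -0.01655748]), 'finger_gap': 0.08535955951536324}
0.025
scene {'camera_matrix': array([[430.93426597,   0.        , 321.73535849],
       [  0.        , 430.93426597, 198.47127021],
       [  0.        ,   0.        ,   1.        ]]), 'D': array([-0.11518674,  0.        ,  0.        ,  0.        ,  0.        ]), 'R': array([[-0.05983873,  0.99813166,  0.01234992],
       [ 0.77913484,  0.05443653, -0.62448824],
       [-0.62399377, -0.02774633, -0.78093656]]), 't': array([ 0.17123517, -0.32997519,  1.3938907 ])}
top {'camera_matrix': array([[420.72760284,   0.        , 321.09245143],
       [  0.        , 420.72760284, 191.07132596],
       [  0.        ,   0.        ,   1.        ]]), 'D': array([-0.1097384,  0.       ,  0.       ,  0.       ,  0.       ]), 'R': array([[-0.00943492, -0.99958495, -0.02721971],
       [-0.99723242,  0.01141327, -0.07346595],
       [ 0.07374612,  0.02645123, -0.9969262 ]]), 't': array([-0.11753266,  0.4663268 ,  1.06171447])}
```

View pics/scene0.png

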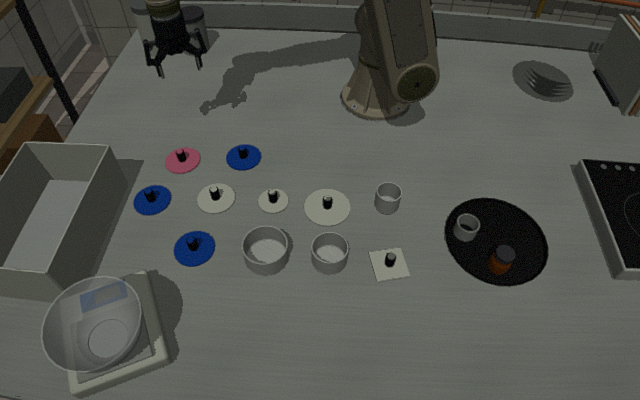

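View pics/top0.png

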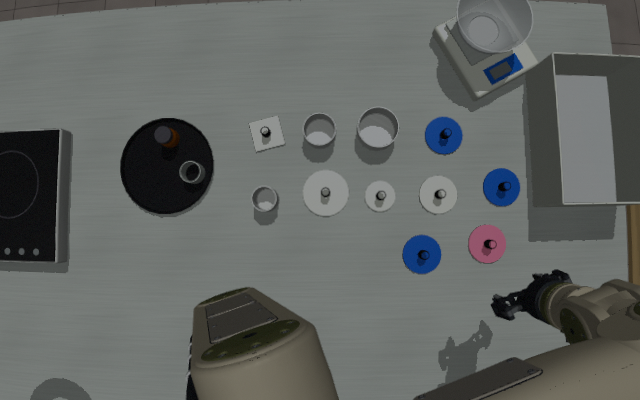

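Run:
```python
from rig import env
import numpy as np
for n in "lid_small lid_medium lid_large lid_square pot_small pot_medium pot_large tray jar cutter".split():
    print(n,[(np.round(r["xyz"],4).tolist(),round(r["confidence"],2)) for r in env.pinpoint("top",n)])
print(env.observe()['t'])
```

```text
lid_small [([0.4483, -0.2734, 0.0028], 0.91), ([0.4624, -0.134, -0.002], 0.7)]
lid_medium [([0.4531, -0.4232, -0.0003], 0.91), ([0.6099, -0.4423, 0.0003], 0.8), ([0.4684, -0.5943, -0.0013], 0.61), ([0.3021, -0.3771, -0.0007], 0.6)]
lid_large []
lid_square [([0.6206, 0.0221, 0.002], 0.84)]
pot_small [([0.4467, 0.0156, -0.0004], 0.91)]
pot_medium [([0.6179, -0.1195, 0.0007], 0.89)]
pot_large [([0.6203, -0.2678, -0.0001], 0.95)]
tray [([0.5385, 0.2912, 0.0006], 0.62)]
jar [([0.6126, 0.2783, 0.0066], 0.55)]
cutter [([0.5153, 0.2134, -0.0004], 0.86), ([0.4571, -0.1317, -0.0026], 0.62), ([0.4555, -0.4214, -0.001], 0.27)]
0.6
```

The scene picture shows the white round lids at (216,198), (273,200) and (327,207), the square one at (390,264), and the pots at (388,198), (330,252) and (265,250). The tray is at (496,240) with the cutter at (467,227) and the jar at (502,260). The blue and pink lids are decoys. Next I'll refine the positions with circle fits.

```bash
cat > h.py <<'E'
import numpy as np, cv2
from rig import env
from scipy.optimize import least_squares
from scipy.spatial.transform import Rotation as Ro
def plane(cam,uv,z,info=None):
    i=info or env.camera_info(cam); K=i["camera_matrix"]
    n=cv2.undistortPoints(np.array(uv,float).reshape(-1,1,2),K,i["D"]).reshape(-1,2)
    d=np.c_[n,np.ones(len(n))]@i["R"]; c=-i["R"].T@i["t"]
    return (c+d*((z-c[2])/d[:,2])[:,None])[:,:2]
def proj(cam,X):
    i=env.camera_info(cam)
    return cv2.projectPoints(np.array(X,float).reshape(-1,3),cv2.Rodrigues(i["R"])[0],i["t"],i["camera_matrix"],i["D"])[0].reshape(-1,2)
def circ(P):
    f=lambda a:np.hypot(P[:,0]-a[0],P[:,1]-a[1])-a[2]
    r=least_squares(f,[*P.mean(0),.04],loss="soft_l1",f_scale=.001); return r.x,np.sqrt(np.mean(r.fun**2))
E
cat > m.py <<'E'
from h import *
G={"lid_small":(.4483,-.2734,.006),"lid_medium":(.4531,-.4232,.006),"lid_large":(.462,-.133,.006),"lid_square":(.6206,.0221,.006),
"pot_small":(.4467,.0156,.06),"pot_medium":(.618,-.1195,.06),"pot_large":(.6203,-.2678,.06)}
for cam in("top","scene"):
    p,d=env.read_camera(cam); g=p.max(2).astype(int); 
    big=cv2.resize(p[:,:,::-1],None,fx=4,fy=4,interpolation=cv2.INTER_CUBIC)
    for n,X in G.items():
        R={"small":.04,"medium":.05,"large":.06,"square":.04}[n.split("_")[1]]-(.008 if "pot" in n else 0)
        # radial edge search: strongest outward drop/rise near expected radius, on gradient of gray
        gray=cv2.GaussianBlur(cv2.cvtColor(p,cv2.COLOR_RGB2GRAY),(0,0),.8).astype(np.float32)
        c=np.array(X[:2])
        if "square" not in n:
            for it in range(4):
                P=[];W=[]
                for a in np.linspace(0,2*np.pi,90,endpoint=False):
                    w=.014 if it==0 else .007
                    rr=np.arange(R-w,R+w,.0005); XY=c+rr[:,None]*[np.cos(a),np.sin(a)]
                    uv=proj(cam,np.c_[XY,np.full(len(XY),X[2])]).astype(np.float32)
                    s=cv2.remap(gray,uv[:,0].reshape(-1,1),uv[:,1].reshape(-1,1),cv2.INTER_LINEAR).ravel()
                    gr=-np.gradient(s); k=gr.argmax(); P.append(XY[k]);W.append(gr[k])
                P=np.array(P);W=np.array(W);P=P[W>np.median(W)*.5]
                x,e=circ(P); c=x[:2]
            print(cam,n,np.round(x,4),"rms",round(e,4),"n",len(P))
        else:
            u,v=proj(cam,[X])[0].astype(int); m=(g>0)
            x0,y0=u-32,v-32; cr=p[y0:y0+64,x0:x0+64]; hs=cv2.cvtColor(cr,cv2.COLOR_RGB2GRAY)
            t,mk=cv2.threshold(hs,0,255,cv2.THRESH_BINARY) if 0 else (0,(hs>180).astype(np.uint8)*255)
            cs,_=cv2.findContours(mk,cv2.RETR_EXTERNAL,cv2.CHAIN_APPROX_NONE)
            k=max(cs,key=cv2.contourArea).reshape(-1,2)+[x0,y0]
            print(cam,n,cv2.minAreaRect((plane(cam,k,.006)*1000).astype(np.float32)), hs[::8,::8].tolist() if 0 else "")
        # depth z of thing
    cv2.imwrite(f"pics/{cam}_z.png",cv2.resize(p[90:290,120:520] if cam=="top" else p[140:300,130:550],None,fx=1.9,fy=1.9,interpolation=cv2.INTER_CUBIC)[:,:,::-1])
s=env.observe(); print(s["t"],s["ee_pos"],np.round(Ro.from_euler("xyz",s["tcp_rot"]).as_matrix(),3).tolist())
E
python3 m.py
```

```text
top lid_small [ 0.4529 -0.2732  0.0388] rms 0.0007 n 90
top lid_medium [ 0.4546 -0.4243  0.0487] rms 0.0007 n 90
top lid_large [ 0.4626 -0.1331  0.0588] rms 0.0007 n 90Traceback (most recent call last):
  File "m.py", line 29, in <module>
    k=max(cs,key=cv2.contourArea).reshape(-1,2)+[x0,y0]
      ~~~^^^^^^^^^^^^^^^^^^^^^^^^
ValueError: max() iterable argument is empty
```

```bash
sed -i 's/t,mk=cv2.threshold.*/t=(np.percentile(hs,95)+np.percentile(hs,35))\/2; mk=(hs>t).astype(np.uint8)*255/' m.py; python3 m.py
```

```text
top lid_small [ 0.4528 -0.273   0.0387] rms 0.0006 n 90
top lid_medium [ 0.4545 -0.4242  0.0487] rms 0.0006 n 90
top lid_large [ 0.4628 -0.133   0.0588] rms 0.0006 n 90
top lid_square ((621.41015625, 20.401081085205078), (77.20059204101562, 78.32427978515625), 13.915650367736816) 
top pot_small [0.4427 0.0114 0.0255] rms 0.0017 n 81
top pot_medium [ 0.6094 -0.1207  0.0353] rms 0.0009 n 77
top pot_large [ 0.6123 -0.2631  0.0453] rms 0.0007 n 67
scene lid_small [ 0.4525 -0.2716  0.0386] rms 0.0011 n 88
scene lid_medium [ 0.4538 -0.4226  0.049 ] rms 0.0009 n 90
scene lid_large [ 0.4621 -0.1311  0.0588] rms 0.0007 n 90
scene lid_square ((621.264892578125, 22.470870971679688), (77.85474395751953, 78.9739761352539), 13.69904899597168) 
scene pot_small [0.4447 0.0217 0.0335] rms 0.0009 n 79
scene pot_medium [ 0.6163 -0.1173  0.0421] rms 0.0032 n 79
scene pot_large [ 0.621  -0.2653  0.0528] rms 0.0013 n 50
0.75 [ 0.24636196 -0.51959196  0.25635296] [[0.0, 0.428, -0.904], [-0.0, -0.904, -0.428], [-1.0, 0.0, 0.0]]
```

View pics/top_z.png

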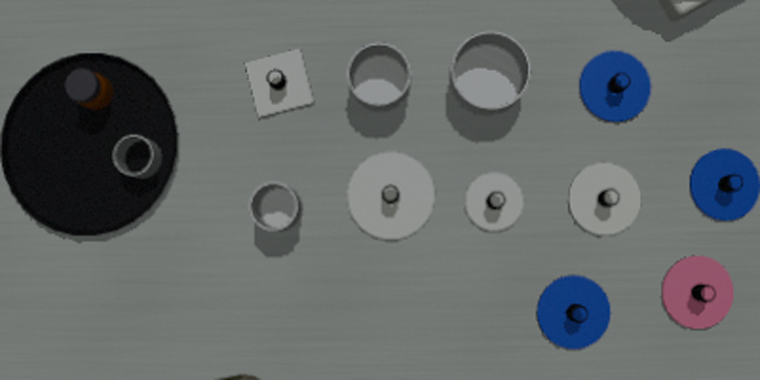

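The crop confirms three white round lids, ordered large, small, medium from left to right at (391,195), (495,200) and (605,198), and one white square lid at (278,82). The pot edge fits aren't reliable, so I'll use depth points on the rims, and do the same for the tray contents.

```bash
cat > d.py <<'E'
from h import *
def cloud(cam):
    p,d=env.read_camera(cam); i=env.camera_info(cam); v,u=np.nonzero(d>0)
    n=cv2.undistortPoints(np.c_[u,v].astype(float).reshape(-1,1,2),i["camera_matrix"],i["D"]).reshape(-1,2)
    return ((np.c_[n,np.ones(len(n))]*d[v,u][:,None])-i["t"])@i["R"], p[v,u]
def fixr(P,R):
    f=lambda a:np.hypot(P[:,0]-a[0],P[:,1]-a[1])-R
    r=least_squares(f,(P.min(0)+P.max(0))/2,loss="soft_l1",f_scale=.001); return np.round(r.x,4),round(float(np.sqrt(np.mean(r.fun**2))),4)
if __name__=="__main__":
  for cam in("top","scene"):
    X,C=cloud(cam); print(cam,"table z",np.median(X[(np.abs(X[:,2])<.02)&(X[:,0]>.3)&(X[:,0]<.7),2]))
    for n,c,R,z0,z1 in (("pot_small",(.4467,.0156),.0305,.053,.068),("pot_medium",(.618,-.1195),.0405,.053,.068),("pot_large",(.6203,-.2678),.0505,.053,.068),
      ("jar",(.6126,.278),.025,.05,.07),("cutter",(.5153,.2134),.0275,.034,.05)):
        D=np.hypot(*(X[:,:2]-c).T); m=(D<R+.025)&(X[:,2]>z0)&(X[:,2]<z1); P=X[m]
        print(cam,n,m.sum(),fixr(P[:,:2],R) if m.sum()>5 else "",np.round(P.min(0),3) if m.any() else "",np.round(P.max(0),3) if m.any() else "")
    m=(X[:,2]>.002)&(X[:,2]<.02)&(np.hypot(*(X[:,:2]-(.54,.29)).T)<.16)&(C.max(1)<60); P=X[m]; print("tray",m.sum(),P.min(0),P.max(0),P.mean(0))
  print(env.observe()["t"])
E
python3 d.py
```

```text
top table z 0.0002264395995405242
top pot_small 112 (array([0.4449, 0.0183]), 0.001) [ 0.414 -0.013  0.053] [0.476 0.05  0.064]
top pot_medium 157 (array([ 0.6172, -0.1206]), 0.001) [ 0.576 -0.162  0.053] [ 0.658 -0.08   0.063]
top pot_large 194 (array([ 0.6207, -0.2656]), 0.0011) [ 0.569 -0.317  0.053] [ 0.674 -0.214  0.064]
top jar 252 (array([0.6255, 0.2787]), 0.0101) [0.59  0.257 0.05 ] [0.633 0.303 0.068]
top cutter 124 (array([0.5173, 0.2117]), 0.0013) [0.49  0.183 0.034] [0.545 0.241 0.048]
tray 4873 [0.4121285  0.16177188 0.00200075] [0.66668676 0.41902426 0.01983867] [0.53553293 0.29386198 0.0053496 ]
scene table z 0.0014761861734818315
scene pot_small 155 (array([0.4479, 0.0211]), 0.0013) [ 0.415 -0.011  0.053] [0.479 0.052 0.064]
scene pot_medium 231 (array([ 0.6199, -0.1184]), 0.0012) [ 0.578 -0.16   0.053] [ 0.663 -0.078  0.065]
scene pot_large 297 (array([ 0.6226, -0.2646]), 0.0013) [ 0.571 -0.316  0.053] [ 0.675 -0.214  0.064]
scene jar 312 (array([0.6069, 0.283 ]), 0.01) [0.591 0.259 0.051] [0.635 0.304 0.069]
scene cutter 174 (array([0.5202, 0.2138]), 0.0019) [0.493 0.187 0.034] [0.547 0.242 0.048]
tray 5742 [0.41090821 0.16191612 0.00200512] [0.66979179 0.41940768 0.01995003] [0.54118416 0.29697091 0.00607711]
0.85
```

```bash
cat > g.py <<'E'
import sys
from h import *
s=env.observe(); R=Ro.from_euler("xyz",s["tcp_rot"]).as_matrix()
Rt=np.array([[0,1,0],[0,0,-1],[-1,0,0]],float)
T=np.array([float(a) for a in sys.argv[1:4]])
print("t",round(s["t"],2),"pos",np.round(s["ee_pos"],4),"F",np.round(s["contact_force"],1),"gap",round(s["finger_gap"],4),"q6",round(s["q"][5],2))
print("turn",np.round(Ro.from_matrix(R.T@Rt).as_rotvec(),3),"shift cm",np.round(R.T@(T-s["ee_pos"])*100,2))
E
python3 g.py .4527 -.2723 .16
```

```text
t 0.85 pos [ 0.2464 -0.5196  0.2563] F [ 0.6  0.3 -0. ] gap 0.0855 q6 1.43
turn [-1.128  0.    -0.   ] shift cm [  9.63 -13.51 -29.24]
```

```bash
python3 -m pendant '[[[-1.128,0,0,9.6,-13.5,-29.2,0.6],[-1.128,0,0,9.6,-13.5,-29.2,0.6],[-1.128,0,0,9.6,-13.5,-29.2,0.6],[-1.128,0,0,9.6,-13.5,-29.2,0.6],[-1.128,0,0,9.6,-13.5,-29.2,0.6],[-1.128,0,0,9.6,-13.5,-29.2,0.6],[-1.128,0,0,9.6,-13.5,-29.2,0.6],[-1.128,0,0,9.6,-13.5,-29.2,0.6]]]'; python3 g.py .4527 -.2723 .16
```

```text
t: 1.52
ee_pos: [0.4519, -0.2727, 0.1607]
tcp_rot: [0.921, 1.57, -0.772]
contact_force: [0.6, -0.1, 0.1]
finger_gap: 0.0509
t 1.52 pos [ 0.4519 -0.2727  0.1607] F [ 0.6 -0.1  0.1] gap 0.0509 q6 1.0
turn [-0.122  0.001 -0.001] shift cm [ 0.07  0.07 -0.05]
```

```bash
python3 -m pendant '[[[-0.122,0,0,0,0,0,0.6],[-0.122,0,0,2,0,0,0.6],[-0.122,0,0,4,0,0,0.6],[-0.122,0,0,5,0,0,0.6],[-0.122,0,0,5,0,0,0.6],[-0.122,0,0,5,0,0,0.6],[-0.122,0,0,5,0,0,0.6],[-0.122,0,0,5,0,0,0.6]]]'; python3 g.py .4527 -.2723 .038
python3 - <<'E'
from h import *
s=env.observe(); p,d=env.read_camera("wrist"); cv2.imwrite("pics/w1.png",p[:,:,::-1])
i=env.camera_info("wrist"); print(i)
E
```

```text
t: 2.18
ee_pos: [0.4515, -0.2751, 0.1122]
tcp_rot: [0.867, 1.569, -0.711]
contact_force: [0.5, -0.2, -0.7]
finger_gap: 0.0513
t 2.18 pos [ 0.4515 -0.2751  0.1122] F [ 0.5 -0.2 -0.7] gap 0.0513 q6 0.88
turn [-0.007  0.001 -0.002] shift cm [ 7.42  0.11 -0.29]
{'camera_matrix': array([[344.87018029,   0.        , 320.92761887],
       [  0.        , 344.87018029, 199.06038408],
       [  0.        ,   0.        ,   1.        ]]), 'D': array([-0.07238297,  0.        ,  0.        ,  0.        ,  0.        ]), 'tool_from_camera': array([[ 7.22278609e-04, -2.95886610e-01,  9.55222797e-01,
        -1.18019484e-01],
       [ 9.99999157e-01, -8.16870602e-04, -1.00916674e-03,
        -6.33605579e-04],
       [ 1.07889235e-03,  9.55222721e-01,  2.95885771e-01,
        -7.65393058e-02],
       [ 0.00000000e+00,  0.00000000e+00,  0.00000000e+00,
         1.00000000e+00]])}
```

View pics/w1.png

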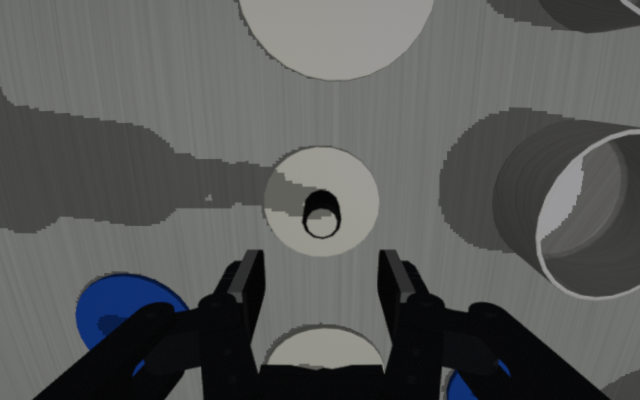

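The wrist view shows the small white lid between the open jaws, at (321,202) with its knob top at (321,222). I'll fit its circle from this view.

```bash
cat > w.py <<'E'
import sys
from h import *
# usage: w.py x y z R : fit circle radius R edge at height z from wrist camera
def winfo():
    s=env.observe(); i=dict(env.camera_info("wrist")); A=np.eye(4); A[:3,:3]=Ro.from_euler("xyz",s["tcp_rot"]).as_matrix(); A[:3,3]=s["ee_pos"]
    B=np.linalg.inv(A@i["tool_from_camera"]); i["R"]=B[:3,:3]; i["t"]=B[:3,3]; return i
def fit(p,i,c,z,R,w=.012):
    gray=cv2.GaussianBlur(cv2.cvtColor(p,cv2.COLOR_RGB2GRAY),(0,0),.8).astype(np.float32); c=np.array(c,float)
    for it in range(5):
        P=[];W=[]; ww=w if it<2 else .005
        for a in np.linspace(0,2*np.pi,120,endpoint=False):
            rr=np.arange(R-ww,R+ww,.0004); XY=c+rr[:,None]*[np.cos(a),np.sin(a)]
            uv=cv2.projectPoints(np.c_[XY,np.full(len(XY),z)],cv2.Rodrigues(i["R"])[0],i["t"],i["camera_matrix"],i["D"])[0].reshape(-1,2).astype(np.float32)
            if uv.min()<2 or uv[:,0].max()>637 or uv[:,1].max()>397: continue
            s=cv2.remap(gray,uv[:,0].reshape(-1,1),uv[:,1].reshape(-1,1),cv2.INTER_LINEAR).ravel()
            g=-np.gradient(s); k=g.argmax(); P.append(XY[k]); W.append(g[k])
        P=np.array(P);W=np.array(W);P=P[W>np.median(W)*.5]
        f=lambda a:np.hypot(P[:,0]-a[0],P[:,1]-a[1])-R
        r=least_squares(f,c,loss="soft_l1",f_scale=.001); c=r.x
    return np.round(c,4),len(P),round(float(np.sqrt(np.mean(r.fun**2))),4)
if __name__=="__main__":
    i=winfo(); p,d=env.read_camera("wrist"); a=[float(x) for x in sys.argv[1:]]
    print(fit(p,i,a[:2],a[2],a[3]))
    v,u=np.nonzero((d>0)); n=cv2.undistortPoints(np.c_[u,v].astype(float).reshape(-1,1,2),i["camera_matrix"],i["D"]).reshape(-1,2)
    X=((np.c_[n,np.ones(len(n))]*d[v,u][:,None])-i["t"])@i["R"]
    m=(np.hypot(*(X[:,:2]-a[:2]).T)<.02)&(X[:,2]>.036)&(X[:,2]<.05); 
    if m.any(): print("knob top",m.sum(),np.round(np.median(X[m],0),4))
    if len(sys.argv)>5: pass
E
python3 w.py .4527 -.2723 .006 .04; python3 g.py .4527 -.2723 .038
```

```text
(array([ 0.4509, -0.2718]), 120, 0.0008)
knob top 479 [ 0.4508 -0.2668  0.0388]
t 2.28 pos [ 0.4514 -0.275   0.112 ] F [0.2 0.  0.5] gap 0.0513 q6 0.88
turn [-0.006  0.001 -0.002] shift cm [ 7.4   0.12 -0.28]
```

```bash
python3 -m pendant '[[[0,0,0,2,0.1,-0.3,0.6],[0,0,0,4,0.1,-0.3,0.6],[0,0,0,6,0.1,-0.3,0.6],[0,0,0,7.4,0.1,-0.3,0.6],[0,0,0,7.4,0.1,-0.3,0.6],[0,0,0,7.4,0.1,-0.3,0.6],[0,0,0,7.4,0.1,-0.3,0.6],[0,0,0,7.4,0.1,-0.3,0.6]]]'; python3 g.py .4515 -.272 .038
```

```text
t: 2.95
ee_pos: [0.4528, -0.2721, 0.0384]
tcp_rot: [0.855, 1.568, -0.722]
contact_force: [0.9, 0.5, 0.5]
finger_gap: 0.0511
t 2.95 pos [ 0.4528 -0.2721  0.0384] F [0.9 0.5 0.5] gap 0.0511 q6 0.88
turn [-0.006  0.002 -0.002] shift cm [ 0.04 -0.13 -0.01]
```

```bash
python3 -m pendant '[[[0,0,0,0,0,0,0],[0,0,0,0,0,0,0],[0,0,0,0,0,0,0],[0,0,0,0,0,0,0],[0,0,0,0,0,0,0],[0,0,0,0,0,0,0],[0,0,0,-2,0,0,0],[0,0,0,-5,0,0,0]]]'; python3 g.py .4463 .0197 .18
```

```text
t: 3.62
ee_pos: [0.4499, -0.2696, 0.0851]
tcp_rot: [-2.251, 1.565, 2.456]
contact_force: [-0.3, 0.3, -0.9]
finger_gap: 0.0222
t 3.62 pos [ 0.4499 -0.2696  0.0851] F [-0.3  0.3 -0.9] gap 0.0222 q6 0.88
turn [-0.006 -0.004  0.005] shift cm [ -9.38  -0.58 -28.97]
```

```bash
python3 -m pendant '[[[0,0,0,-4,0,-1,0],[0,0,0,-8,0,-4,0],[0,0,0,-9.4,-0.5,-8,0],[0,0,0,-9.4,-0.5,-12,0],[0,0,0,-9.4,-0.5,-16,0],[0,0,0,-9.4,-0.5,-20,0],[0,0,0,-9.4,-0.5,-24,0],[0,0,0,-9.4,-0.5,-27,0]]]'; python3 -m pendant '[[[0,0,0,0,0,-1,0],[0,0,0,0,0,-2,0],[0,0,0,0,0,-2,0],[0,0,0,0,0,-2,0],[0,0,0,0,0,-2,0],[0,0,0,0,0,-2,0],[0,0,0,0,0,-2,0],[0,0,0,0,0,-2,0]]]'; python3 g.py .4463 .0197 .12
python3 - <<'E'
from h import *
p,d=env.read_camera("wrist"); cv2.imwrite("pics/w2.png",p[:,:,::-1])
p,d=env.read_camera("scene"); cv2.imwrite("pics/s2.png",cv2.resize(p[100:300,200:520],None,fx=2,fy=2)[:,:,::-1])
E
```

```text
t: 4.28
ee_pos: [0.4478, 0.0015, 0.1814]
tcp_rot: [2.267, 1.57, 0.692]
contact_force: [1.0, 0.5, 0.0]
finger_gap: 0.0222
t: 4.95
ee_pos: [0.4488, 0.0179, 0.1809]
tcp_rot: [-0.782, 1.571, -2.361]
contact_force: [-0.1, 0.2, -0.4]
finger_gap: 0.022
t 4.95 pos [0.4488 0.0179 0.1809] F [-0.1  0.2 -0.4] gap 0.022 q6 1.44
turn [-0.008  0.     0.   ] shift cm [ 6.09 -0.25 -0.18]
```

View pics/w2.png

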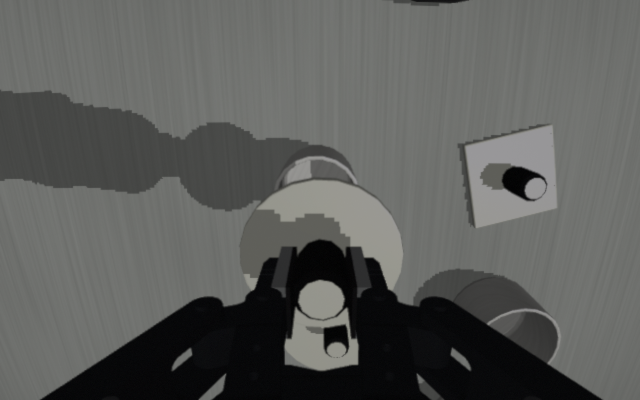

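View pics/s2.png

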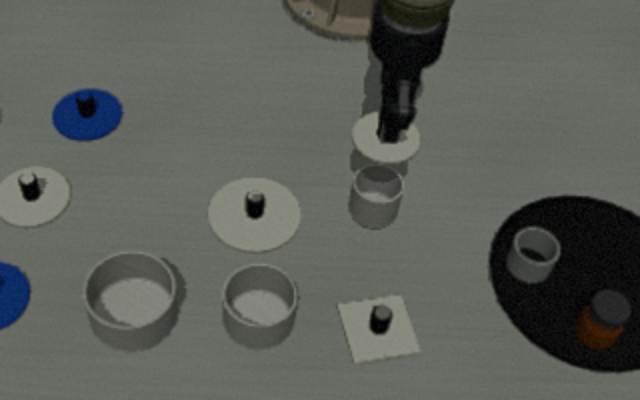

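The small lid is held flat, with the small pot below it at about (320,165) in the wrist view. I'll lower it close to the rim and settle the position.

```bash
python3 -m pendant '[[[0,0,0,2,-0.25,-0.2,0],[0,0,0,4,-0.25,-0.2,0],[0,0,0,6,-0.25,-0.2,0],[0,0,0,7,-0.25,-0.2,0],[0,0,0,7.2,-0.25,-0.2,0],[0,0,0,7.2,-0.25,-0.2,0],[0,0,0,7.2,-0.25,-0.2,0],[0,0,0,7.2,-0.25,-0.2,0]]]'; python3 g.py .4463 .0197 .0985
python3 - <<'E'
from h import *
for c in("scene","top"):
    p,d=env.read_camera(c); u,v=proj(c,[.446,.02,.07])[0].astype(int); cv2.imwrite(f"pics/{c}3.png",cv2.resize(p[v-50:v+50,u-60:u+60],None,fx=5,fy=5,interpolation=cv2.INTER_CUBIC)[:,:,::-1])
E
```

```text
t: 5.72
ee_pos: [0.447, 0.0206, 0.1099]
tcp_rot: [1.386, 1.569, -0.191]
contact_force: [-0.5, 0.2, -0.1]
finger_gap: 0.022
t 5.72 pos [0.447  0.0206 0.1099] F [-0.5  0.2 -0.1] gap 0.022 q6 1.44
turn [-0.006  0.    -0.002] shift cm [ 1.14 -0.08  0.09]
```

View pics/scene3.png

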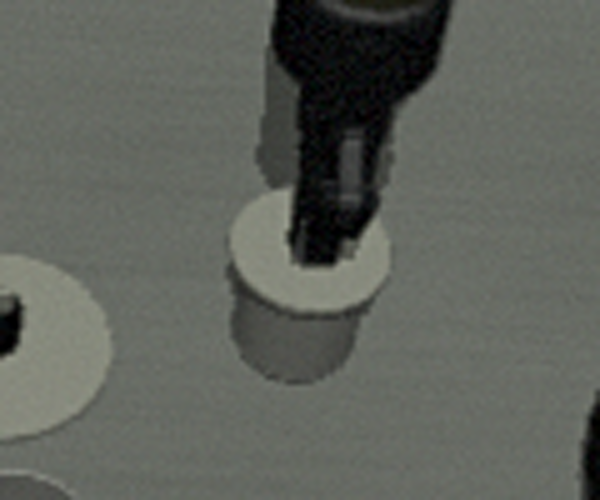

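```bash
cat > lf.py <<'E'
import sys
from h import *
from w import fit
x,y,z,R=[float(a) for a in sys.argv[1:5]]
for c in("scene","top"):
    p,d=env.read_camera(c); print(c,fit(p,env.camera_info(c),(x,y),z,R,.008))
print(env.observe()["t"])
E
python3 lf.py .447 .0206 .0775 .04
```

```text
scene (array([0.4479, 0.0209]), 96, 0.001)
top (array([0.4481, 0.0205]), 75, 0.0017)
5.9167
```

View pics/top3.png

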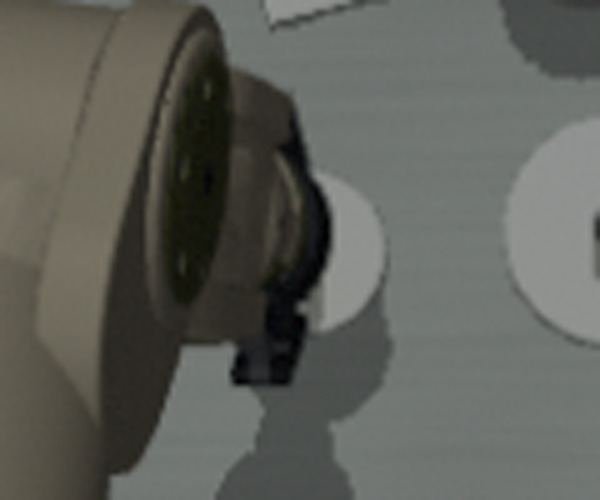

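In the scene camera the lid centre agrees with the pot centre to within 0.5 mm. I'll set it down.

```bash
python3 -m pendant '[[[0,0,0,0.5,0,0,0],[0,0,0,0.9,0,0,0],[0,0,0,1.1,0,0,0],[0,0,0,1.1,0,0,0],[0,0,0,1.1,0,0,0],[0,0,0,1.1,0,0,0],[0,0,0,1.1,0,0,0],[0,0,0,1.1,0,0,0]]]'
```

```text
t: 6.58
ee_pos: [0.4461, 0.0208, 0.0982]
tcp_rot: [-0.202, 1.571, -1.779]
contact_force: [-1.2, 0.7, 6.1]
finger_gap: 0.0222
```

```bash
python3 -m pendant '[[[0,0,0,0,0,0,0.3],[0,0,0,0,0,0,0.4],[0,0,0,0,0,0,0.6],[0,0,0,0,0,0,0.6],[0,0,0,-1,0,0,0.6],[0,0,0,-4,0,0,0.6],[0,0,0,-8,0,0,0.6],[0,0,0,-9,0,0,0.6]]]';  python3 g.py .4542 -.4234 .15
```

```text
t: 7.25
ee_pos: [0.4484, 0.0205, 0.1926]
tcp_rot: [1.431, 1.564, -0.146]
contact_force: [1.5, -0.6, 1.1]
finger_gap: 0.0513
t 7.25 pos [0.4484 0.0205 0.1926] F [ 1.5 -0.6  1.1] gap 0.0513 q6 1.44
turn [-0.006  0.001 -0.006] shift cm [ 4.31  0.81 44.38]
```

```bash
python3 -m pendant '[[[0,0,0,0,0.7,4,0.6],[0,0,0,0,0.7,8,0.6],[0,0,0,0,0.7,12,0.6],[0,0,0,1,0.7,16,0.6],[0,0,0,2,0.7,20,0.6],[0,0,0,3,0.7,24,0.6],[0,0,0,4,0.7,28,0.6],[0,0,0,4,0.7,32,0.6]]]'; python3 lf.py .4472 .0206 .066 .04;  python3 -m pendant '[[[0,0,0,0,0,4,0.6],[0,0,0,0,0,8,0.6],[0,0,0,0,0,11,0.6],[0,0,0,2,0,12.3,0.6],[0,0,0,4,0,12.3,0.6],[0,0,0,4,0,12.3,0.6],[0,0,0,4,0,12.3,0.6],[0,0,0,4,0,12.3,0.6]]]'; python3 g.py .4542 -.4234 .038; python3 w.py .4542 -.4234 .006 .05
```

```text
t: 7.92
ee_pos: [0.4499, -0.3005, 0.1457]
tcp_rot: [-2.327, 1.568, 2.379]
contact_force: [0.4, 0.7, 0.1]
finger_gap: 0.051
scene (array([0.4474, 0.0214]), 115, 0.0011)
top (array([0.4467, 0.0192]), 120, 0.0012)
8.0167
t: 8.68
ee_pos: [0.4508, -0.4215, 0.1086]
tcp_rot: [-3.009, 1.571, 1.699]
contact_force: [0.1, -0.1, 1.0]
finger_gap: 0.0513
t 8.68 pos [ 0.4508 -0.4215  0.1086] F [ 0.1 -0.1  1. ] gap 0.0513 q6 0.69
turn [-0.005 -0.     0.   ] shift cm [7.06 0.34 0.19]
(array([ 0.4528, -0.4233]), 120, 0.0011)
knob top 486 [ 0.4523 -0.4178  0.0387]
```

The small lid sits within 1 mm or so of its pot's centre. Next is the medium lid: white, 100 mm circle fit matches.

```bash
python3 -m pendant '[[[0,0,0,2,0.3,0.2,0.6],[0,0,0,4,0.3,0.2,0.6],[0,0,0,6,0.3,0.2,0.6],[0,0,0,7,0.3,0.2,0.6],[0,0,0,7,0.3,0.2,0.6],[0,0,0,7,0.3,0.2,0.6],[0,0,0,7,0.3,0.2,0.6],[0,0,0,7,0.3,0.2,0.6]]]'; python3 g.py .4535 -.4234 .038
```

```text
t: 9.4
ee_pos: [0.4544, -0.4252, 0.0398]
tcp_rot: [0.699, 1.568, -0.877]
contact_force: [-0.2, -0.5, 0.3]
finger_gap: 0.0511
t 9.4 pos [ 0.4544 -0.4252  0.0398] F [-0.2 -0.5  0.3] gap 0.0511 q6 0.7
turn [-0.006  0.002 -0.002] shift cm [ 0.18 -0.09 -0.18]
```

```bash
python3 -m pendant '[[[0,0,0,0.15,0,-0.2,0.5],[0,0,0,0.15,0,-0.2,0.4],[0,0,0,0.15,0,-0.2,0],[0,0,0,0.15,0,-0.2,0],[0,0,0,0.15,0,-0.2,0],[0,0,0,0.15,0,-0.2,0],[0,0,0,0.15,0,-0.2,0],[0,0,0,0.15,0,-0.2,0]]]'; python3 g.py .6186 -.1195 .18
```

```text
t: 10.07
ee_pos: [0.4538, -0.4224, 0.0372]
tcp_rot: [0.893, 1.57, -0.684]
contact_force: [-1.2, 1.6, 5.7]
finger_gap: 0.0223
t 10.07 pos [ 0.4538 -0.4224  0.0372] F [-1.2  1.6  5.7] gap 0.0223 q6 0.7
turn [-0.006  0.001 -0.001] shift cm [-14.28  16.31 -30.38]
```

```bash
python3 -m pendant '[[[0,0,0,-3,0,0,0],[0,0,0,-7,0,0,0],[0,0,0,-11,0,0,0],[0,0,0,-14,1,-2,0],[0,0,0,-14.3,3,-5,0],[0,0,0,-14.3,5,-8.5,0],[0,0,0,-14.3,6.8,-12,0],[0,0,0,-14.3,8.6,-15.5,0]]]'; python3 -m pendant '[[[0,0,0,0,1.9,-3.6,0],[0,0,0,0,3.8,-7.2,0],[0,0,0,0,5.7,-10.8,0],[0,0,0,0,7,-13.5,0],[0,0,0,0,7.7,-14.9,0],[0,0,0,0,7.7,-14.9,0],[0,0,0,0,7.7,-14.9,0],[0,0,0,0,7.7,-14.9,0]]]'; python3 g.py .6186 -.1195 .11
python3 - <<'E'
from h import *
p,d=env.read_camera("scene"); cv2.imwrite("pics/s4.png",cv2.resize(p[100:300,200:520],None,fx=2,fy=2)[:,:,::-1])
E
```

```text
t: 10.73
ee_pos: [0.5409, -0.2665, 0.1794]
tcp_rot: [0.501, 1.571, -1.077]
contact_force: [0.6, 0.2, -0.9]
finger_gap: 0.0223
t: 11.4
ee_pos: [0.6178, -0.1202, 0.1791]
tcp_rot: [-1.091, 1.57, -2.669]
contact_force: [-0.1, -0.9, -0.5]
finger_gap: 0.0223
t 11.4 pos [ 0.6178 -0.1202  0.1791] F [-0.1 -0.9 -0.5] gap 0.0223 q6 1.26
turn [-0.007  0.001  0.001] shift cm [ 6.9   0.09 -0.07]
```

View pics/s4.png

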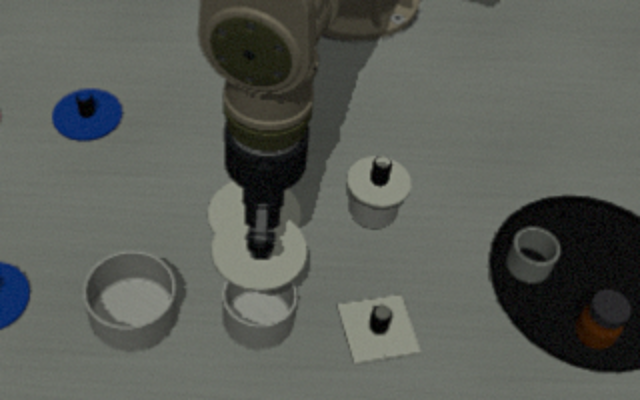

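The small lid is flat on its pot at (378,185), and the medium lid hangs over the medium pot at (260,255). I'll lower it.

```bash
python3 -m pendant '[[[0,0,0,2,0.1,0,0],[0,0,0,4,0.1,0,0],[0,0,0,6,0.1,0,0],[0,0,0,6.9,0.1,0,0],[0,0,0,6.9,0.1,0,0],[0,0,0,6.9,0.1,0,0],[0,0,0,6.9,0.1,0,0],[0,0,0,6.9,0.1,0,0]]]'; python3 g.py .6186 -.1195 .098;python3 lf.py .6186 -.1195 .0775 .05
```

```text
t: 12.12
ee_pos: [0.6202, -0.12, 0.1121]
tcp_rot: [1.216, 1.568, -0.362]
contact_force: [-0.2, 0.3, -1.5]
finger_gap: 0.022
t 12.12 pos [ 0.6202 -0.12    0.1121] F [-0.2  0.3 -1.5] gap 0.022 q6 1.26
turn [-0.007  0.001 -0.003] shift cm [ 1.41 -0.17 -0.05]
scene (array([ 0.6189, -0.1204]), 105, 0.0011)
top (array([ 0.6205, -0.1203]), 62, 0.0019)
12.2167
```

```bash
python3 -m pendant '[[[0,0,0,0.5,0,-0.15,0],[0,0,0,0.9,0,-0.15,0],[0,0,0,1.2,0,-0.15,0],[0,0,0,1.3,0,-0.15,0],[0,0,0,1.3,0,-0.15,0],[0,0,0,1.3,0,-0.15,0],[0,0,0,1.3,0,-0.15,0],[0,0,0,1.3,0,-0.15,0]]]'
```

```text
t: 12.88
ee_pos: [0.6193, -0.1177, 0.0973]
tcp_rot: [-1.283, 1.571, -2.86]
contact_force: [0.7, 0.0, -0.3]
finger_gap: 0.0224
```

```bash
python3 -m pendant '[[[0,0,0,0.1,0,0,0],[0,0,0,0.1,0,0,0.3],[0,0,0,0.1,0,0,0.4],[0,0,0,0.1,0,0,0.6],[0,0,0,0,0,0,0.6],[0,0,0,-2,0,0,0.6],[0,0,0,-5,0,0,0.6],[0,0,0,-7,0,0,0.6]]]';  python3 g.py .4625 -.132 .11
```

```text
t: 13.55
ee_pos: [0.6195, -0.1179, 0.1691]
tcp_rot: [1.143, 1.57, -0.434]
contact_force: [1.6, -0.3, 1.1]
finger_gap: 0.051
t 13.55 pos [ 0.6195 -0.1179  0.1691] F [ 1.6 -0.3  1.1] gap 0.051 q6 1.26
turn [-0.006  0.    -0.001] shift cm [  5.9  -15.7    1.51]
```

```bash
python3 -m pendant '[[[0,0,0,0,-4,0.4,0.6],[0,0,0,0,-8,0.8,0.6],[0,0,0,0,-12,1.2,0.6],[0,0,0,1,-15,1.5,0.6],[0,0,0,3,-15.7,1.5,0.6],[0,0,0,5.5,-15.7,1.5,0.6],[0,0,0,5.5,-15.7,1.5,0.6],[0,0,0,5.5,-15.7,1.5,0.6]]]'; python3 g.py .4625 -.132 .038; python3 w.py .4625 -.132 .006 .06; python3 lf.py .6190 -.119 .066 .05
```

```text
t: 14.22
ee_pos: [0.4614, -0.1315, 0.112]
tcp_rot: [-1.996, 1.568, 2.711]
contact_force: [-0.3, -0.5, -0.5]
finger_gap: 0.0512
t 14.22 pos [ 0.4614 -0.1315  0.112 ] F [-0.3 -0.5 -0.5] gap 0.0512 q6 1.13
turn [-0.006 -0.001  0.002] shift cm [7.4  0.13 0.06]
(array([ 0.4609, -0.1316]), 117, 0.0013)
knob top 479 [ 0.4605 -0.1263  0.0388]
scene (array([ 0.6204, -0.1184]), 120, 0.001)
top (array([ 0.6192, -0.1192]), 64, 0.001)
14.3667
```

The medium lid in the scene camera is at (.6204,-.1184) and its pot at (.6199,-.1184), so it is centred. Next is the large lid, where the 120 mm fit matches.

```bash
python3 -m pendant '[[[0,0,0,2,0,0,0.6],[0,0,0,4,0,0,0.6],[0,0,0,6,0,0,0.6],[0,0,0,7.3,0,0,0.6],[0,0,0,7.3,0,0,0.6],[0,0,0,7.3,0,0,0.6],[0,0,0,7.3,0,0,0.6],[0,0,0,7.3,0,0,0.6]]]'; python3 g.py .4615 -.132 .038
```

```text
t: 15.03
ee_pos: [0.4636, -0.1324, 0.0409]
tcp_rot: [1.105, 1.568, -0.472]
contact_force: [0.7, 0.1, 0.2]
finger_gap: 0.0513
t 15.03 pos [ 0.4636 -0.1324  0.0409] F [0.7 0.1 0.2] gap 0.0513 q6 1.13
turn [-0.006  0.001 -0.002] shift cm [ 0.29 -0.21 -0.04]
```

```bash
python3 -m pendant '[[[0,0,0,0.2,-0.1,0,0.5],[0,0,0,0.2,-0.1,0,0.4],[0,0,0,0.2,-0.1,0,0],[0,0,0,0.2,-0.1,0,0],[0,0,0,0.2,-0.1,0,0],[0,0,0,0.2,-0.1,0,0],[0,0,0,0.2,-0.1,0,0],[0,0,0,0.2,-0.1,0,0]]]'; python3 g.py .6217 -.2651 .19
```

```text
t: 15.7
ee_pos: [0.4615, -0.1319, 0.0381]
tcp_rot: [1.044, 1.57, -0.533]
contact_force: [-1.1, 1.1, 6.8]
finger_gap: 0.0221
t 15.7 pos [ 0.4615 -0.1319  0.0381] F [-1.1  1.1  6.8] gap 0.0221 q6 1.13
turn [-0.006  0.    -0.001] shift cm [-15.17  16.11  13.23]
```

```bash
python3 -m pendant '[[[0,0,0,-3,0,0,0],[0,0,0,-7,0,0,0],[0,0,0,-11,0,0,0],[0,0,0,-14,1,1,0],[0,0,0,-15.2,3,2.5,0],[0,0,0,-15.2,6,5,0],[0,0,0,-15.2,9,7.5,0],[0,0,0,-15.2,12,10,0]]]'; python3 -m pendant '[[[0,0,0,0,2.5,2,0],[0,0,0,0,4.1,3.2,0],[0,0,0,0,4.1,3.2,0],[0,0,0,2,4.1,3.2,0],[0,0,0,5,4.1,3.2,0],[0,0,0,7.8,4.1,3.2,0],[0,0,0,7.8,4.1,3.2,0],[0,0,0,7.8,4.1,3.2,0]]]'; python3 -m pendant '[[[0,0,0,0,0,0,0],[0,0,0,0,0,0,0],[0,0,0,0,0,0,0],[0,0,0,0,0,0,0],[0,0,0,0,0,0,0],[0,0,0,0,0,0,0],[0,0,0,0,0,0,0],[0,0,0,0,0,0,0]]]'; python3 g.py .6217 -.2651 .098; python3 lf.py .6217 -.2651 .079 .06
```

```text
t: 16.37
ee_pos: [0.5818, -0.2334, 0.19]
tcp_rot: [1.015, 1.57, -0.561]
contact_force: [0.0, 0.2, -1.1]
finger_gap: 0.0223
t: 17.03
ee_pos: [0.6195, -0.2635, 0.1095]
tcp_rot: [-2.079, 1.565, 2.628]
contact_force: [-0.2, 0.2, -1.5]
finger_gap: 0.0224
t: 17.7
ee_pos: [0.6215, -0.2648, 0.1116]
tcp_rot: [0.393, 1.571, -1.184]
contact_force: [-0.0, -0.6, -2.1]
finger_gap: 0.022
t 17.7 pos [ 0.6215 -0.2648  0.1116] F [-0.  -0.6 -2.1] gap 0.022 q6 1.06
turn [-0.006  0.    -0.   ] shift cm [1.36 0.02 0.03]
scene (array([ 0.6215, -0.2639]), 99, 0.0011)
top (array([ 0.6158, -0.2674]), 81, 0.0034)
17.8
```

The scene camera shows the lid at (.6215,-.2639) and its pot at (.6226,-.2646), which is good. I'll lower and release.

```bash
python3 -m pendant '[[[0,0,0,0.5,0,0,0],[0,0,0,0.9,0,0,0],[0,0,0,1.2,0,0,0],[0,0,0,1.3,0,0,0],[0,0,0,1.3,0,0,0],[0,0,0,1.3,0,0,0],[0,0,0,1.3,0,0,0],[0,0,0,1.3,0,0,0]]]';python3 -m pendant '[[[0,0,0,0,0,0,0],[0,0,0,0,0,0,0.3],[0,0,0,0,0,0,0.4],[0,0,0,0,0,0,0.6],[0,0,0,0,0,0,0.6],[0,0,0,-2,0,0,0.6],[0,0,0,-5,0,0,0.6],[0,0,0,-7,0,0,0.6]]]';  python3 g.py .6213 .0214 .17
```

```text
t: 18.47
ee_pos: [0.6215, -0.2648, 0.0983]
tcp_rot: [-0.363, 1.571, -1.94]
contact_force: [0.0, -0.3, -0.6]
finger_gap: 0.0225
t: 19.13
ee_pos: [0.6217, -0.2649, 0.1702]
tcp_rot: [0.969, 1.57, -0.607]
contact_force: [1.1, 0.0, 0.8]
finger_gap: 0.0514
t 19.13 pos [ 0.6217 -0.2649  0.1702] F [1.1 0.  0.8] gap 0.0514 q6 1.06
turn [-0.006  0.    -0.001] shift cm [ 1.000e-02 -2.100e-01 -2.863e+01]
```

```bash
python3 -m pendant '[[[0,0,0,0,0,-4,0.6],[0,0,0,0,0,-8,0.6],[0,0,0,0,0,-12,0.6],[0,0,0,0,0,-16,0.6],[0,0,0,0,0,-20,0.6],[0,0,0,0,0,-24,0.6],[0,0,0,1,0,-27,0.6],[0,0,0,3,0,-28.6,0.6]]]'; python3 -m pendant '[[[0,0,0,3,0,0,0.6],[0,0,0,3,0,0,0.6],[0,0,0,3,0,0,0.6],[0,0,0,3,0,0,0.6],[0,0,0,3,0,0,0.6],[0,0,0,3,0,0,0.6],[0,0,0,3,0,0,0.6],[0,0,0,3,0,0,0.6]]]'; python3 g.py .6213 .0214 .038; python3 w.py .6213 .0214 .006 .04; python3 lf.py .6217 -.2651 .066 .06
python3 - <<'E'
from h import *
p,d=env.read_camera("wrist"); cv2.imwrite("pics/w5.png",p[:,:,::-1])
p,d=env.read_camera("top"); cv2.imwrite("pics/t5.png",cv2.resize(p[90:290,100:500],None,fx=1.9,fy=1.9)[:,:,::-1])
E
```

```text
t: 19.8
ee_pos: [0.6248, 0.025, 0.1413]
tcp_rot: [1.636, 1.565, 0.063]
contact_force: [0.7, -0.3, -0.0]
finger_gap: 0.0515
t: 20.47
ee_pos: [0.6238, 0.0206, 0.1094]
tcp_rot: [1.443, 1.569, -0.135]
contact_force: [-0.2, -0.8, -0.7]
finger_gap: 0.051
t 20.47 pos [0.6238 0.0206 0.1094] F [-0.2 -0.8 -0.7] gap 0.051 q6 1.48
turn [-0.007  0.    -0.002] shift cm [ 7.14 -0.26 -0.08]
(array([0.6193, 0.0223]), 82, 0.0022)
knob top 482 [0.6191 0.027  0.0387]
scene (array([ 0.6222, -0.2639]), 120, 0.0009)
top (array([ 0.6219, -0.2656]), 120, 0.0011)
20.6167
```

View pics/w5.png

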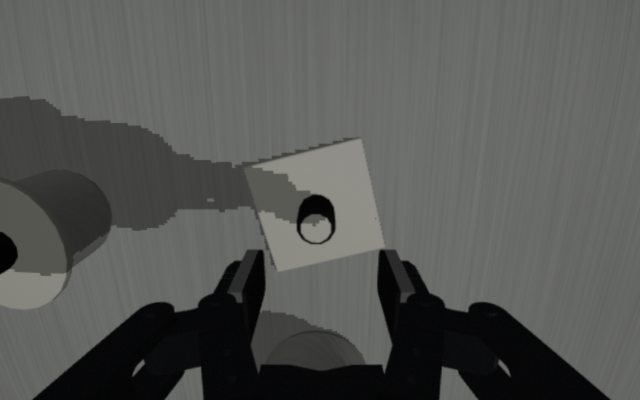

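View pics/t5.png

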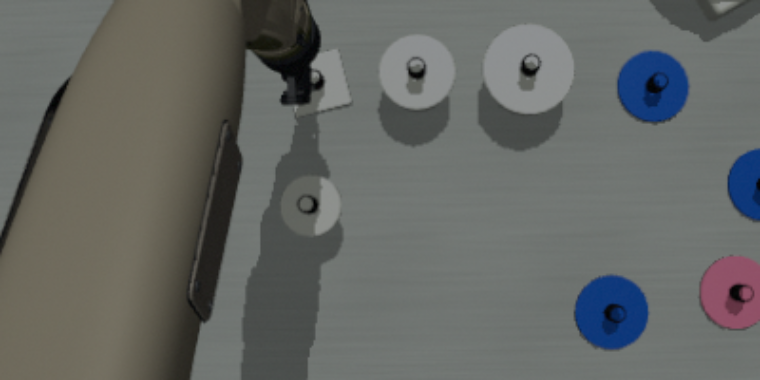

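All three lids show centred on their pots at (308,205), (417,72) and (529,68) in the top crop. The square lid's knob at (316,222) is between the jaws. I'll descend and grip it.

```bash
python3 -m pendant '[[[0,0,0,2,-0.3,0,0.6],[0,0,0,4,-0.3,0,0.6],[0,0,0,6,-0.3,0,0.6],[0,0,0,7.1,-0.3,0,0.6],[0,0,0,7.1,-0.3,0,0.6],[0,0,0,7.1,-0.3,0,0.6],[0,0,0,7.1,-0.3,0,0.6],[0,0,0,7.1,-0.3,0,0.6]]]'; python3 g.py .62 .022 .038;  python3 -m pendant '[[[0,0,0,0,0,0,0.5],[0,0,0,0,0,0,0.4],[0,0,0,0,0,0,0],[0,0,0,0,0,0,0],[0,0,0,0,0,0,0],[0,0,0,0,0,0,0],[0,0,0,0,0,0,0],[0,0,0,0,0,0,0]]]';python3 g.py .5125 .338 .18
```

```text
t: 21.38
ee_pos: [0.6213, 0.0211, 0.0389]
tcp_rot: [1.449, 1.568, -0.128]
contact_force: [-0.3, -0.5, 0.0]
finger_gap: 0.0515
t 21.38 pos [0.6213 0.0211 0.0389] F [-0.3 -0.5  0. ] gap 0.0515 q6 1.48
turn [-0.006  0.    -0.002] shift cm [ 0.09 -0.14 -0.09]
t: 22.05
ee_pos: [0.6207, 0.0212, 0.0384]
tcp_rot: [1.419, 1.569, -0.157]
contact_force: [0.0, -0.1, 6.2]
finger_gap: 0.0219
t 22.05 pos [0.6207 0.0212 0.0384] F [ 0.  -0.1  6.2] gap 0.0219 q6 1.48
turn [-0.006  0.    -0.001] shift cm [-14.18 -10.99 -31.61]
```

```bash
python3 -m pendant '[[[0,0,0,-3,0,0,0],[0,0,0,-7,0,0,0],[0,0,0,-11,0,0,0],[0,0,0,-14,-0.5,-1.5,0],[0,0,0,-14.2,-1.5,-4.5,0],[0,0,0,-14.2,-2.8,-8,0],[0,0,0,-14.2,-4,-11.5,0],[0,0,0,-14.2,-5.2,-15,0]]]'; python3 -m pendant '[[[0,0,0,0,-1.2,-3.5,0],[0,0,0,0,-2.4,-7,0],[0,0,0,0,-3.6,-10.5,0],[0,0,0,0,-4.8,-14,0],[0,0,0,0,-5.8,-16.6,0],[0,0,0,0,-5.8,-16.6,0],[0,0,0,0,-5.8,-16.6,0],[0,0,0,0,-5.8,-16.6,0]]]'; python3 g.py .5125 .338 .06
python3 - <<'E'
from h import *
for c in("wrist","scene"):
    p,d=env.read_camera(c); cv2.imwrite(f"pics/{c}6.png",p[:,:,::-1] if c=="wrist" else cv2.resize(p[150:310,400:600],None,fx=3,fy=3)[:,:,::-1])
E
```

```text
t: 22.72
ee_pos: [0.5683, 0.1726, 0.1794]
tcp_rot: [-1.221, 1.571, -2.799]
contact_force: [0.6, 1.0, -1.4]
finger_gap: 0.0222
t: 23.38
ee_pos: [0.5119, 0.3375, 0.1789]
tcp_rot: [-0.542, 1.57, -2.118]
contact_force: [0.1, -0.2, -1.6]
finger_gap: 0.0219
t 23.38 pos [0.5119 0.3375 0.1789] F [ 0.1 -0.2 -1.6] gap 0.0219 q6 2.03
turn [-0.006  0.001  0.001] shift cm [11.89  0.07 -0.06]
```

View pics/wrist6.png

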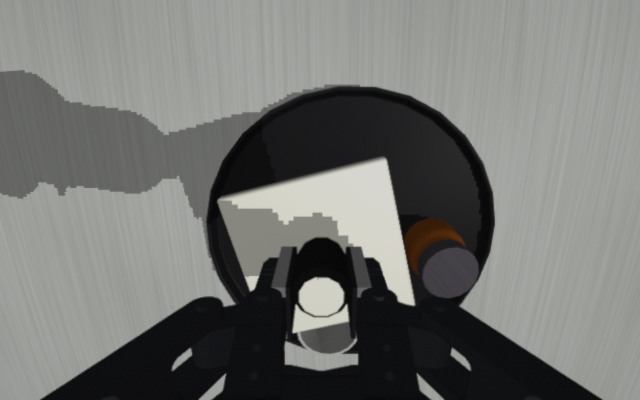

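View pics/scene6.png

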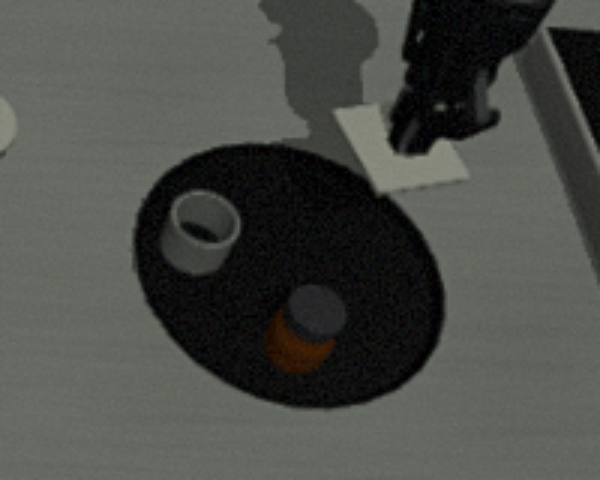

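The square lid is held over the free half, with the jar at (440,260) and the cutter clear of its path. I'll lower it.

```bash
python3 -m pendant '[[[0,0,0,3,0,0,0],[0,0,0,6,0,0,0],[0,0,0,9,0,0,0],[0,0,0,11,0,0,0],[0,0,0,11.9,0,0,0],[0,0,0,11.9,0,0,0],[0,0,0,11.9,0,0,0],[0,0,0,11.9,0,0,0]]]'; python3 g.py .5125 .338 .0425
python3 - <<'E'
from h import *
c="scene"
p,d=env.read_camera(c); cv2.imwrite(f"pics/{c}7.png",cv2.resize(p[150:310,400:600],None,fx=3,fy=3)[:,:,::-1])
E
```

```text
t: 24.15
ee_pos: [0.5136, 0.338, 0.0622]
tcp_rot: [1.979, 1.568, 0.401]
contact_force: [0.8, -0.2, -1.0]
finger_gap: 0.0221
t 24.15 pos [0.5136 0.338  0.0622] F [ 0.8 -0.2 -1. ] gap 0.0221 q6 2.03
turn [-0.007 -0.001 -0.003] shift cm [ 1.97 -0.11  0.  ]
```

View pics/scene7.png

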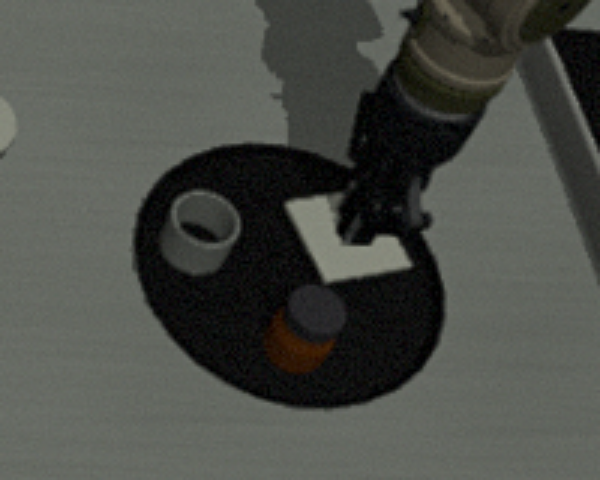

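The lid is over the free half at (345,235), clear of both the jar and the cutter. I'll set it down and release.

```bash
python3 -m pendant '[[[0,0,0,0.7,0,0,0],[0,0,0,1.3,0,0,0],[0,0,0,1.7,0,0,0],[0,0,0,1.9,0,0,0],[0,0,0,1.9,0,0,0],[0,0,0,1.9,0,0,0],[0,0,0,1.9,0,0,0],[0,0,0,1.9,0,0,0]]]';python3 -m pendant '[[[0,0,0,0,0,0,0],[0,0,0,0,0,0,0.3],[0,0,0,0,0,0,0.4],[0,0,0,0,0,0,0.6],[0,0,0,0,0,0,0.6],[0,0,0,-2,0,0,0.6],[0,0,0,-5,0,0,0.6],[0,0,0,-8,0,0,0.6]]]';python3 -m pendant '[[[0,0,0,-3,0,0,0.6],[0,0,0,-6,0,0,0.6],[0,0,0,-9,-1,-1,0.6],[0,0,0,-12,-3,-2,0.6],[0,0,0,-12,-6,-4,0.6],[0,0,0,-12,-8,-6,0.6],[0,0,0,-12,-8,-6,0.6],[0,0,0,-12,-8,-6,0.6]]]'
python3 d.py
python3 - <<'E'
from h import *
for c in("top","scene"):
    p,d=env.read_camera(c); cv2.imwrite(f"pics/{c}8.png",p[:,:,::-1])
print(env.observe()["t"])
E
for a in ".447 .0203 .066 .04" ".619 -.119 .066 .05" ".6217 -.265 .066 .06"; do python3 lf.py $a; done
```

```text
t: 24.87
ee_pos: [0.5119, 0.3379, 0.0424]
tcp_rot: [1.279, 1.57, -0.297]
contact_force: [-2.4, -1.6, 7.6]
finger_gap: 0.0223
t: 25.53
ee_pos: [0.511, 0.3374, 0.1208]
tcp_rot: [-1.085, 1.567, -2.662]
contact_force: [1.7, 1.3, 0.2]
finger_gap: 0.0512
t: 26.2
ee_pos: [0.4314, 0.3993, 0.2415]
tcp_rot: [1.283, 1.57, -0.291]
contact_force: [0.2, -0.8, -0.4]
finger_gap: 0.0515
top table z -7.490331762756879e-05
top pot_small 714 (array([0.4454, 0.0182]), 0.0091) [ 0.407 -0.021  0.06 ] [0.486 0.056 0.068]
top pot_medium 1122 (array([ 0.6191, -0.1212]), 0.0126) [ 0.57 -0.17  0.06] [ 0.669 -0.073  0.068]
top pot_large 1642 (array([ 0.6213, -0.2648]), 0.0162) [ 0.561 -0.324  0.06 ] [ 0.681 -0.206  0.068]
top jar 252 (array([0.626, 0.276]), 0.0101) [0.59  0.257 0.05 ] [0.634 0.302 0.068]
top cutter 128 (array([0.5172, 0.2117]), 0.0014) [0.49  0.183 0.034] [0.545 0.242 0.049]
tray 4312 [0.41210498 0.16179283 0.00200239] [0.66740312 0.41844598 0.01996073] [0.53858236 0.28690404 0.00556012]
scene table z 0.0011743784827019526
scene pot_small 465 (array([0.4475, 0.0214]), 0.008) [ 0.406 -0.019  0.059] [0.487 0.061 0.068]
scene pot_medium 1095 (array([ 0.62  , -0.1189]), 0.0113) [ 0.57  -0.168  0.06 ] [ 0.671 -0.07   0.068]
scene pot_large 1572 (array([ 0.6222, -0.2639]), 0.0154) [ 0.561 -0.323  0.059] [ 0.683 -0.206  0.068]
scene jar 314 (array([0.6078, 0.283 ]), 0.01) [0.591 0.258 0.05 ] [0.636 0.305 0.069]
scene cutter 175 (array([0.5196, 0.2137]), 0.002) [0.491 0.186 0.034] [0.547 0.242 0.049]
tray 5001 [0.40900338 0.1620872  0.00200091] [0.67057833 0.42534276 0.01993249] [0.54592953 0.28987032 0.00634394]
26.3
26.4
scene (array([0.4475, 0.0213]), 115, 0.0012)
top (array([0.4466, 0.0191]), 120, 0.0012)
26.5
scene (array([ 0.6203, -0.1184]), 120, 0.001)
top (array([ 0.6198, -0.1201]), 120, 0.0012)
26.6
scene (array([ 0.6223, -0.2638]), 120, 0.0009)
top (array([ 0.6218, -0.2656]), 120, 0.0011)
26.7
```

View pics/top8.png

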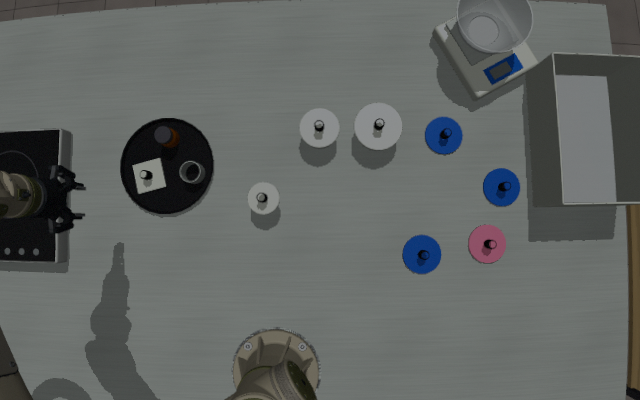

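View pics/scene8.png

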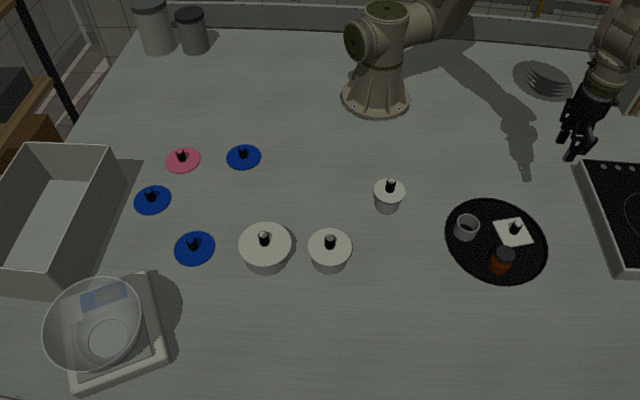

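Both views show the three lids on their pots, and the square lid on the free half at (149,176) in the top view, clear of the jar and the cutter. I'll check that the square lid is flat, then hand in.

Run:
```python
from h import *
from d import cloud
for cam in("top","scene"):
    X,C=cloud(cam)
    for n,c,r,h in(("sq",(.5125,.338),.036,.01),("s",(.447,.02),.036,.066),("m",(.619,-.119),.046,.066),("l",(.622,-.265),.056,.066)):
        m=(np.hypot(*(X[:,:2]-c).T)<r)&(np.abs(X[:,2]-h)<.012)&(C.min(1)>70); P=X[m]
        k=np.linalg.lstsq(np.c_[P[:,:2]-c,np.ones(len(P))],P[:,2],rcond=None)[0]; print(cam,n,m.sum(),"slope",np.round(k[:2],3),"z",round(k[2],4))
```

```text
top sq 463 slope [-0.01  -0.003] z 0.0092
top s 616 slope [ 0.007 -0.006] z 0.0653
top m 997 slope [0.004 0.003] z 0.0654
top l 1512 slope [0.001 0.   ] z 0.0655
scene sq 401 slope [-0.013 -0.012] z 0.011
scene s 401 slope [-0.003  0.   ] z 0.0666
scene m 1013 slope [-0.002 -0.003] z 0.0666
scene l 1528 slope [-0.003  0.001] z 0.0665
```

All four lids are flat and at the expected heights, so I'll hand in.

```bash
python3 -c "
from rig import env
print(env.sign_off())"
```

```text
the job is handed in; nothing more can be done
None
```

I placed the small, medium and large white lids on their pots in that order, then laid the square lid knob up on the free half of the tray. The job was handed in after about 27 s, with the arm clear of everything.

- **Round lids:** In the last pictures each lid lies within about 1 mm of its pot's starting centre in the scene camera. The top camera puts them about 1 to 3 mm off, within its calibration error. That is well inside the 8 mm overhang. The covered pots could not be measured again directly, but nothing in the pictures suggests they moved.
- **Flatness:** Depth gives lid tops at about 66 mm on the pots and 9–11 mm for the square lid in the tray. Slopes are at most 0.013, so all four lie flat.
- **Jar and cutter:** Neither has moved beyond measurement noise. By my geometry the square lid clears the jar by about 27 mm. I did not work out a figure for the cutter, but both final pictures show it clear.
- **Unreliable readings:** The first edge fits on the open pots were wrong, so I used depth points on the rims. One top-camera fit of the large lid was thrown off by the arm in view, so I ignored it.

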